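# Open the bench incubator and lock its lid stay

### The arm

A 6-joint arm with a two-finger parallel gripper is mounted at the origin on the work surface. World frame = base frame: x ahead of the robot, y to its left, z up, the work surface at z = 0. Lengths are in mm, angles in degrees, forces in N, time in s.
With the tool pointing down it reaches from about 350 to 850 mm from the base axis. Payload 8.1 kg.
Tool frame: the origin (TCP) lies midway between the tips of the shut fingers; the grasp point (between the pads) lies 19 mm behind it (hold_point_z is the distance from the TCP to the grasp point, in mm); z points along the fingers, y is the direction in which the jaws open and shut (so a half turn about z gives the same grasp; the last joint's range is limited). The gripper opens to 85 mm and grips with 20 to 120 N. Pads are 22 mm wide; open, the fingers measure 114 mm over their backs; the gripper's body (76 mm by 85 mm) begins 54 mm behind the grasp point. The pads swing forward as they close: fully open they stand 13 mm farther back than shut.
Start: joints at [68.388, 7.471, 85.268, -0, 87.261, -4.893], TCP at [172.584, 574.648, 231.292] pointing down, gripper open.
Joint ranges: [-169.43, 169.43], [-51.17, 129.36], [1.28, 143.12], [-76.62, 256.62], [0, 156.53], [-152.29, 152.29]. Speed limits (degrees/s): [136.94, 136.94, 159.86, 180, 180, 180].

### API

Orientations are given as [roll, pitch, yaw] about the fixed x, y, z axes, in that order (R = Rz(yaw) Ry(pitch) Rx(roll)).
In Python, from bench import sense, snapshot, camera_params, hand_in, hold_point_z gives the robot as it stands.
- The arm moves only by the tool servo_tool, never from a script. Its argument "motion" is a list of rows, each a list of 7 numbers: the finger opening in mm, from 0 to 85.4, then the shift along the tool's x, y, z in mm, then the turn, a rotation vector about the tool's x, y, z in rad. A call has 1 to 10 rows; each row shifts and turns the pose as measured when the row begins, along the tool's axes as they then stand; what a row does not reach is not made up. A row lasts 1/10 s, in which the tool goes at most 50 mm and 8.59 degrees, less where a joint would pass 70% of its speed; a pose out of reach is approached as far as the arm can. A call with a gripper value outside its range is refused whole. The fingers move at their own pace and stop on an object; "force" is the grip in N (left out, the last holds). Time passes only in rows, so rows that do not move let the fingers close. It gives the time, the measured TCP pose, the force and the opening at its end, in the units of the state.
- sense(): the state, without advancing time (a new reading comes with each control period).
- snapshot(name): name is "scene" or "top"; returns the picture (420x560x3 uint8, blue, green, red); there is no depth.
- camera_params(name): a dict with "fx", "fy", "cx", "cy" (pixels), "R" (3x3) and "t" (3): a world point X has camera coordinates R X + t. Camera axes: x right, y down, z forward; pixel columns grow to the right and rows downward; lengths in mm; the calibration is good to about 2 mm. A picture is of the moment at which its call begins. camera_params takes no time and is no camera call.
- hand_in(): hands the job in, once; it reports no verdict.
The state is a dict: "time": time; "joint_pos": joint angles; "qd": joint speeds; "joint_efforts": joint torques, N m; "tool_pos": TCP position; "tcp_rot": TCP orientation; "ft_force": force on the tool from outside, world axes, zero at the start; "wrist_torque": the same for the moment, N m; "finger_gap": finger opening in mm.
Only numpy, scipy, OpenCV 4.12 (cv2) and the standard library are available. Lean on these libraries where they do the work, as an engineer would, in place of code of your own. Each camera call takes 0.05 s, during which the arm holds its last target. There are 200 camera calls.

### The job

Open the bench incubator so that its well plates can be reached: slide the yellow safety catch all the way back off the red button, press the button so that the lid springs ajar, then raise the lid by its bar handle until the red folding stay drops behind its yellow stop and let the lid down gently until the stay carries it. Leave the lid standing on its locked stay with nothing touching it, never let the lid drop, and leave the other things on the table where they are.

Things in the scene. Friction and masses are not known exactly. Their poses are not given: they have to be found in the camera images.
- incubator: White bench incubator, 200 (x) x 300 (y) mm, fixed to the table. Origin on the table under the middle of its 200 mm wide lidded chamber; x points from its front (handle side) to its hinges, y to its left. Chamber rim 85 mm high, lid 16 mm thick on it. Right of the lid (y -100 to -200 mm) a deck 72 mm high carries catch and button; left (y +100 to +128 mm) runs the stay's track, top 60 mm high.
- catch (a joint): Yellow safety catch: a shutter 54 x 62 mm over the red button, its top 91 mm above the table. 0 = covering the button; slides along the incubator's +x (towards the hinges) to 0.060 m = fully back, button free. Stays where it is left; about 1.5 N moves it.
- catch_grip (a point): Middle of the catch's upright black fin, 106 mm above the table. Fin: 12 mm thick along the incubator's x, 40 mm along its y, standing 28 mm (91 to 119 mm above the table) up from the middle of the shutter. Can be pinched from above across its 12 mm, or pushed.
- button_top (a point): Middle of the top of the round red button, 32 mm across, 84 mm above the table, under the shutter at the start; pressed straight down. 39 mm in front of it begins the black latch block, 104 mm high (incubator x -81 to -59, y -116 to -151 mm).
- button (a joint): Travel of the red button: 0 = up, 0.007 m = fully down (about 5 N, spring return). Pressed past about 0.004 m it draws the latch bolt and a spring lifts the lid ajar to about 0.16 rad; the lid stays ajar when the button is let go.
- lid (a joint): Opening angle of the blue-framed lid (0.45 kg): 0 = shut, latched; about 0.16 rad = ajar; 1.36 = end of travel. Hinge axis along the incubator's y. It falls shut unless held or carried by the stay. Raised past about 1.2 rad the stay's foot has dropped behind its stop; let down again, the lid rests on the stay at about 1.13 rad.
- lid_hinge (a point): Middle of the lid's hinge line, 85 mm above the table, 90 mm behind the incubator's origin.
- lid_handle (a point): Middle of the lid's aluminium bar handle: round bar 12 mm thick, 110 mm long along the incubator's y, 45 mm in front of the lid's edge on two side arms; 93 mm high when shut. Turns with the lid about the hinge line: 230 mm from it along the lid, 8 mm above the lid's underside. Pinched from above, one finger in front and one behind, the bar turns between the fingers.
- stay_foot (a point): Axis of the orange foot (10 mm thick) of the red folding stay, a thin rod 103 mm long pivoted on the lid's left edge 80 mm from the hinge line. By its weight and a weak spring the foot (a roller) rides on the steel track and runs back along it as the lid rises, climbs a yellow ramp and drops 7 mm behind its end.
- stay_notch (a point): Where the axis of the stay's foot lies when locked: on the track, just behind the upright end face of the yellow ramp (in the incubator's frame x +10, y +113, z +65 mm).
- reagent: Glass bottle with blue cap, 60 mm across, 150 mm high, standing to the right of the incubator. Origin under its centre. Bystander.
- dishes: Stack of four clear dishes, 86 mm across, 58 mm high, standing to the left of the incubator. Origin under its centre. Bystander.
- amber: Amber jar with white cap, 68 mm across, 120 mm high. Origin under its centre. Bystander.
- tipbox: Blue pipette tip box with clear top, 87 x 122 x 72 mm. Origin under its centre. Bystander.
- beaker: White plastic cup, 72 mm across, 85 mm high. Origin under its centre. Bystander.
- wipes: Cardboard wipes box, 110 x 200 x 71 mm. Origin under its centre. Bystander.
- spatula: White-handled spatula lying flat, 170 mm long. Bystander.

How it is judged:
By the outcome, as a careful person would: the job done as asked, in the order asked, and still so for the second after the job is handed in, with the robot touching nothing.
It also fails if it takes over 61 s, if anything falls off the work surface, if the arm or the gripper's body presses on something with over 40 N, if the wrist force passes 120 N, or if a joint passes its speed limit or range.

## Working session

There is one attempt and no reset: what is moved stays moved. The work goes in short steps, Python scripts to look and compute and a tool call to move; the robot and the scene stay as the last step left them, time stands still between calls to the robot, and variables do not carry over. Pictures are saved under pics/ and viewed, about 8 in all and at most 12, crops included, and the job is handed in when it is done.

Besides the shell and the picture viewer there is one more tool, called by a JSON object that holds its "op" and its "data". servo_tool: Moves the arm, as the interface text tells. Its arguments: {"type":"object","properties":{"motion":{"type":"array"},"force":{"type":"number"}},"required":["motion"]}

```bash
ls; mkdir -p pics
python3 - <<'E'
from bench import *
import cv2
for n in("scene","top"):
    cv2.imwrite(f"pics/{n}0.png",snapshot(n)); print(n,camera_params(n))
print(sense(),hold_point_z)
E
```

```text
pics
scene {'fx': 435.7029356815644, 'fy': 435.7029356815644, 'cx': 278.6041288947932, 'cy': 208.98280252589214, 'R': array([[-0.03515148,  0.99929388,  0.01327058],
       [ 0.80359955,  0.03615691, -0.59407108],
       [-0.59413142, -0.01021825, -0.80430308]]), 't': array([  54.96829505, -347.70816346, 1611.73370129])}
top {'fx': 457.60094938206703, 'fy': 457.60094938206703, 'cx': 276.87493028086845, 'cy': 217.1603221907539, 'R': array([[ 0.02024103, -0.99978641,  0.00417592],
       [-0.99070246, -0.0206188 , -0.13447493],
       [ 0.13453231, -0.00141518, -0.9909082 ]]), 't': array([ -43.82808866,  535.26645672, 1238.95221067])}
{'time': 0.1, 'joint_pos': array([ 6.83898186e+01,  7.51248210e+00,  8.53232114e+01, -5.93563881e-04,
        8.72635458e+01, -4.89368340e+00]), 'qd': array([-0.00036906, -0.08449287, -0.21611999,  0.05659081, -0.03109456,
        0.0061718 ]), 'joint_efforts': array([ 1.08056352e-03, -5.70958006e+01, -5.01940298e+01, -2.43774530e-04,
        8.21142050e-03, -1.94822377e-05]), 'tool_pos': array([172.38177381, 574.17144019, 230.32997266]), 'tcp_rot': array([-1.79901072e+02, -7.87513981e-03,  1.63283524e+02]), 'ft_force': array([-0.14816335,  0.74109078,  0.82680176]), 'wrist_torque': array([ 0.05506808, -0.01259137,  0.00717077]), 'finger_gap': 85.15490824331755} 18.700000000000003
```

View pics/scene0.png

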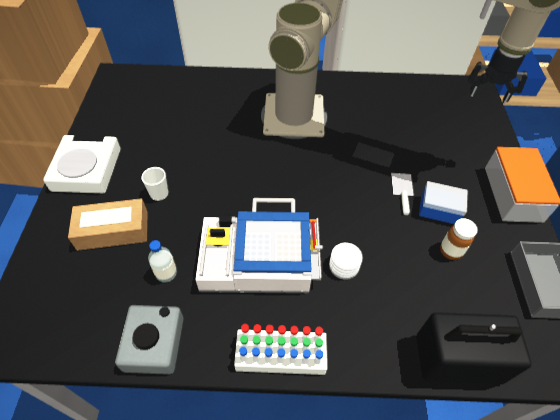

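View pics/top0.png

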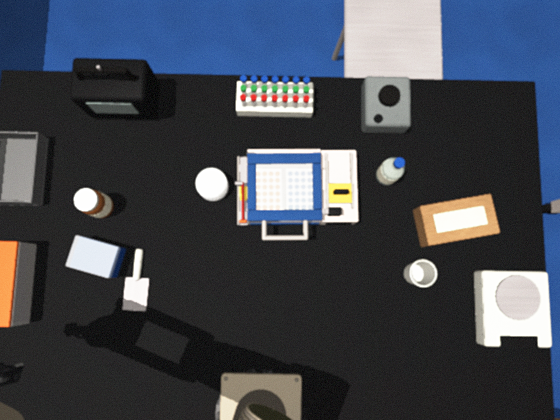

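The scene view shows the incubator's lid near (273,240) and the catch near (217,236). In the top view the lid is at (285,186), the handle bar at (285,238) and the catch at (340,193). The incubator sits nearly square to the base, with its front towards the robot.

```bash
cat > h.py <<'E'
import numpy as np, cv2
from bench import *
def ray(n,uv,z):
    p=camera_params(n);R=p["R"];c=-R.T@p["t"]
    d=R.T@np.array([(uv[0]-p["cx"])/p["fx"],(uv[1]-p["cy"])/p["fy"],1])
    return c+d*(z-c[2])/d[2]
def proj(n,X):
    p=camera_params(n);q=p["R"]@X+p["t"];return np.array([p["fx"]*q[0]/q[2]+p["cx"],p["fy"]*q[1]/q[2]+p["cy"]])
def mask(im,lo,hi,roi):
    m=cv2.inRange(cv2.cvtColor(im,cv2.COLOR_BGR2HSV),lo,hi);z=np.zeros_like(m);a,b,c,d=roi;z[b:d,a:c]=m[b:d,a:c];return z
E
python3 - <<'E'
from h import *
for n,rb in(("top",(235,140,365,245)),("scene",(195,195,325,295))):
    im=cv2.imread(f"pics/{n}0.png")
    for nm,lo,hi,z in(("blue",(100,120,60),(125,255,255),101),("yellow",(22,120,120),(35,255,255),91)):
        cs,_=cv2.findContours(mask(im,lo,hi,rb),0,1)
        for c in cs:
            if cv2.contourArea(c)<40: continue
            # rectify contour to plane then fit rectangle
            P=np.array([ray(n,p[0],z)[:2] for p in c],np.float32)
            print(n,nm,cv2.contourArea(c),cv2.boundingRect(c),cv2.minAreaRect(P),cv2.boxPoints(cv2.minAreaRect(P)).round().tolist())
    a=rb;cv2.imwrite(f"pics/{n}c.png",cv2.resize(im[a[1]:a[3],a[0]:a[2]],None,fx=4.5,fy=4.5,interpolation=2))
a,b=[cv2.imread(f"pics/{n}c.png") for n in("top","scene")]
cv2.imwrite("pics/crop0.png",cv2.resize(np.hstack([a[:450],b[:450]]),(800,310)))
E
```

```text
top blue 4714.5 (247, 153, 75, 68) ((610.62890625, -50.276885986328125), (180.5658416748047, 196.4708251953125), 2.106302499771118) [[517.0, 45.0], [524.0, -152.0], [704.0, -145.0], [697.0, 51.0]]
top yellow 369.0 (329, 184, 23, 19) ((597.70849609375, -200.84500122070312), (49.16229248046875, 59.44988250732422), 1.2004705667495728) [[573.0, -172.0], [574.0, -231.0], [623.0, -230.0], [622.0, -171.0]]
scene blue 4352.0 (234, 211, 77, 62) ((612.6288452148438, -50.809486389160156), (191.36399841308594, 199.21249389648438), 0.9927982091903687) [[515.0, 47.0], [519.0, -152.0], [710.0, -149.0], [707.0, 50.0]]
scene yellow 355.0 (206, 227, 24, 18) ((598.3690185546875, -200.92735290527344), (55.03148651123047, 61.196712493896484), 2.5290799140930176) [[570.0, -172.0], [572.0, -233.0], [627.0, -230.0], [625.0, -169.0]]
```

View pics/topc.png

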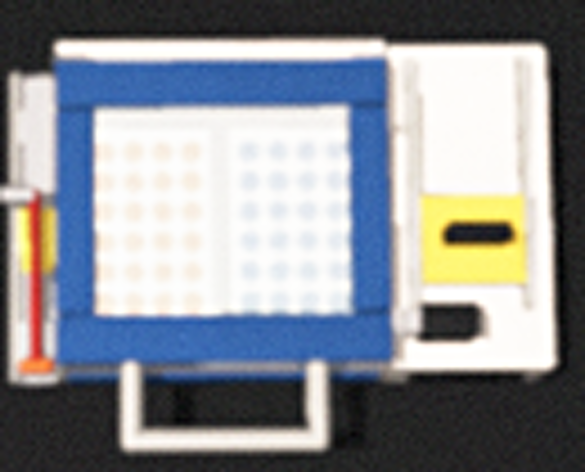

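The crop shows the handle bar's middle at about (285,237.8), the fin at (341.4,191.8) and the stay on the left, all in top-view pixels.

```bash
cat >> h.py <<'E'
def Rt():
    from scipy.spatial.transform import Rotation as R
    return R.from_euler("xyz",sense()["tcp_rot"],degrees=True)
def togo(x,y,z,yaw=91.8):
    "remaining shift in tool axes (mm), rotvec in tool axes (rad)"
    from scipy.spatial.transform import Rotation as R
    s=sense();r=Rt();print("t",round(s["time"],2),"pos",s["tool_pos"].round(1),"rot",s["tcp_rot"].round(1),"gap",round(s["finger_gap"],1),"F",s["ft_force"].round(1))
    print("shift",r.inv().apply(np.array([x,y,z])-s["tool_pos"]).round(1),"rot",(r.inv()*R.from_euler("xyz",[180,0,yaw],degrees=True)).as_rotvec().round(3))
E
python3 - <<'E'
from h import *
a=np.radians(1.8);A=np.array([[np.cos(a),-np.sin(a)],[np.sin(a),np.cos(a)]])
for nm,uv,z,l in(("fin",(341.4,191.8),119,(-20,-150)),("bar",(285,237.8),93,(-140,0)),("block",(335.5,211.3),104,(-70,-133.5))):
    p=ray("top",uv,z)[:2];print(nm,p.round(1),"origin",(p-A@np.array(l)).round(1))
# fin in both views (dark in yellow bbox)
for n,roi in(("top",(329,184,352,203)),("scene",(206,218,230,240))):
    im=cv2.imread(f"pics/{n}0.png");m=mask(im,(0,0,0),(180,255,70),roi);M=cv2.moments(m,True);print(n,M["m10"]/M["m00"],M["m01"]/M["m00"],ray(n,(M["m10"]/M["m00"],M["m01"]/M["m00"]),119 if n=="top" else 112).round(1))
togo(598,-200,230)
E
```

```text
fin [ 595.5 -200.7] origin [610.8 -50.2]
bar [473.7 -55.4] origin [613.6 -51. ]
block [ 545.7 -187.4] origin [611.5 -51.7]
top 340.62264150943395 191.47169811320754 [ 596.4 -198.7  119. ]
scene 220.7421052631579 227.55789473684212 [ 586.5 -192.   112. ]
t 0.1 pos [172.4 574.2 230.3] rot [-179.9   -0.   163.3] gap 85.2 F [-0.1  0.7  0.8]
shift [-630.3 -619.     1.3] rot [-2.000e-03  1.000e-03  1.248e+00]
```

{"op": "servo_tool", "data": {"motion": [[32,-34,-34,0,0,0,0.14],[32,-39,-29,0,0,0,0.14],[32,-42,-23,0,0,0,0.14],[32,-45,-17,0,0,0,0.14],[32,-47,-10,0,0,0,0.14],[32,-48,-4,0,0,0,0.14],[32,-48,3,0,0,0,0.14],[32,-47,10,0,0,0,0.14],[32,-45,16,0,0,0,0.12],[32,-43,22,0,0,0,0]], "force": 40}}

```text
time: 1.1
tool_pos: [397.0, 135.3, 225.0]
tcp_rot: [-179.7, 0.4, 89.9]
ft_force: [1.3, 0.4, 0.0]
finger_gap: 31.8
```

```bash
python3 -c "
from h import *
togo(597,-200.5,230)"
```

```text
t 1.1 pos [397.  135.3 225. ] rot [-179.7    0.4   89.9] gap 31.8 F [1.3 0.4 0. ]
shift [-335.3  200.8   -3.5] rot [-0.006  0.008 -0.034]
```

{"op": "servo_tool", "data": {"motion": [[32,-42,25,0,-0.006,0.008,-0.034],[32,-42,25,0,0,0,0],[32,-42,25,0,0,0,0],[32,-42,25,0,0,0,0],[32,-42,25,0,0,0,0],[32,-42,25,0,0,0,0],[32,-42,25,0,0,0,0],[32,-35,20,0,0,0,0],[32,0,0,0,0,0,0],[32,0,0,0,0,0,0]]}}

```text
time: 2.1
tool_pos: [601.6, -205.2, 218.5]
tcp_rot: [-179.7, -0.2, 91.4]
ft_force: [-0.3, 1.3, -1.0]
finger_gap: 32.3
```

```bash
python3 -c "
from h import *
togo(597,-200.5,150)"
```

```text
t 2.1 pos [ 601.6 -205.2  218.5] rot [-179.7   -0.2   91.4] gap 32.3 F [-0.3  1.3 -1. ]
shift [ 4.6 -4.2 68.5] rot [-0.005 -0.003 -0.008]
```

{"op": "servo_tool", "data": {"motion": [[32,4.5,-4,30,-0.005,-0.003,-0.008],[32,0,0,30,0,0,0],[32,0,0,10,0,0,0],[32,0,0,0,0,0,0]]}}

```text
time: 2.5
tool_pos: [596.6, -197.6, 147.8]
tcp_rot: [179.9, -0.0, 92.0]
ft_force: [-0.6, 0.5, 0.2]
finger_gap: 32.2
```

```bash
python3 -c "
from h import *
togo(597,-200.5,96)
a=[]
for n,uv in(('top',(341,192)),('scene',(221,229))):
    im=snapshot(n);u,v=uv;a.append(cv2.resize(im[v-40:v+40,u-45:u+45],None,fx=4.4,fy=4.4,interpolation=2))
cv2.imwrite('pics/c1.png',np.hstack(a))"
```

```text
t 2.5 pos [ 596.6 -197.6  147.8] rot [179.9  -0.   92. ] gap 32.2 F [-0.6  0.5  0.2]
shift [-2.9  0.3 51.8] rot [ 0.001 -0.     0.003]
```

View pics/c1.png

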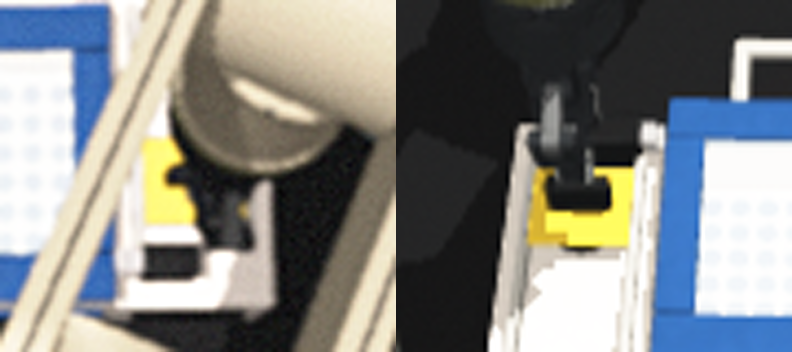

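The close view shows the gripper centred over the catch. The fin is at about (580,190) in the right-hand crop and the fingers straddle it, so I descend.

{"op": "servo_tool", "data": {"motion": [[32,-3,0,20,0,0,0],[32,0,0,17,0,0,0],[32,0,0,10,0,0,0],[32,0,0,3,0,0,0]]}}

```text
time: 3.0
tool_pos: [602.4, -202.2, 105.8]
tcp_rot: [179.2, 0.3, 92.0]
ft_force: [0.3, -0.1, -0.2]
finger_gap: 32.3
```

```bash
python3 -c "
from h import *
togo(597,-200.5,96)"
```

```text
t 3.0 pos [ 602.4 -202.2  105.8] rot [179.2   0.3  92. ] gap 32.3 F [ 0.3 -0.1 -0.2]
shift [ 1.9 -5.5  9.7] rot [0.014 0.006 0.004]
```

{"op": "servo_tool", "data": {"motion": [[32,2,-5,5,0.014,0.006,0],[32,0,0,5,0,0,0],[32,0,0,0,0,0,0]]}}

```text
time: 3.3
tool_pos: [597.5, -200.2, 95.8]
tcp_rot: [-180.0, -0.0, 92.0]
ft_force: [-0.2, 0.1, -0.7]
finger_gap: 32.0
```

```bash
python3 -c "
from h import *
togo(597,-200.5,96)"
```

```text
t 3.3 pos [ 597.5 -200.2   95.8] rot [-180.   -0.   92.] gap 32.0 F [-0.2  0.1 -0.7]
shift [-0.2 -0.5 -0.2] rot [-0.    -0.001  0.004]
```

{"op": "servo_tool", "data": {"motion": [[5,0,0,0,0,0,0],[5,0,0,0,0,0,0],[5,0,0,0,0,0,0],[5,0,0,0,0,0,0],[5,0,0,0,0,0,0]], "force": 30}}

```text
time: 3.8
tool_pos: [598.0, -200.3, 96.3]
tcp_rot: [180.0, -0.0, 92.0]
ft_force: [1.2, -0.6, -1.1]
finger_gap: 11.5
```

```bash
python3 -c "
from h import *
togo(597+62,-200.5+2,96)"
```

```text
t 3.8 pos [ 598.  -200.3   96.3] rot [180.  -0.  92.] gap 11.5 F [ 1.2 -0.6 -1.1]
shift [-0.4 61.   0.3] rot [ 0.001 -0.001  0.004]
```

{"op": "servo_tool", "data": {"motion": [[5,0,10,0,0,0,0],[5,0,12,0,0,0,0],[5,0,12,0,0,0,0],[5,0,12,0,0,0,0],[5,0,8,0,0,0,0],[5,0,4,0,0,0,0],[5,0,2,0,0,0,0]]}}

```text
time: 4.5
tool_pos: [658.4, -198.5, 96.2]
tcp_rot: [-179.5, -0.1, 91.9]
ft_force: [-22.0, 1.1, 13.4]
finger_gap: 11.3
```

```bash
python3 -c "
from h import *
togo(597+62,-200.5+2,96)"
```

```text
t 4.5 pos [ 658.4 -198.5   96.2] rot [-1.795e+02 -1.000e-01  9.190e+01] gap 11.3 F [-22.    1.1  13.4]
shift [-0.   0.6  0.2] rot [-0.008 -0.001  0.003]
```

{"op": "servo_tool", "data": {"motion": [[32,0,0,0,0,0,0],[32,0,0,0,0,0,0],[32,0,0,0,0,0,0],[32,0,0,-12,0,0,0],[32,0,0,-20,0,0,0],[32,0,0,-20,0,0,0],[0,0,-20,0,-0.008,0,0],[0,0,-20,0,0,0,0],[0,0,-20,0,0,0,0],[0,0,0,0,0,0,0]]}}

```text
time: 5.5
tool_pos: [600.5, -201.0, 157.8]
tcp_rot: [179.5, 0.1, 92.0]
ft_force: [1.1, 0.2, -0.5]
finger_gap: -0.2
```

```bash
python3 -c "
from h import *
togo(598,-200.5,90)
a=[]
for n,uv in(('top',(341,192)),('scene',(221,229))):
    im=snapshot(n);u,v=uv;a.append(cv2.resize(im[v-40:v+40,u-45:u+45],None,fx=4.4,fy=4.4,interpolation=2))
cv2.imwrite('pics/c2.png',np.hstack(a))"
```

```text
t 5.5 pos [ 600.5 -201.   157.8] rot [1.795e+02 1.000e-01 9.200e+01] gap -0.2 F [ 1.1  0.2 -0.5]
shift [ 0.7 -3.  67.8] rot [0.009 0.002 0.004]
```

View pics/c2.png

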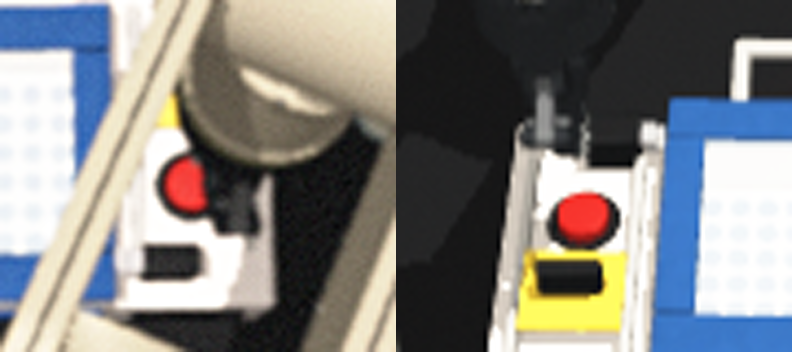

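The catch is fully back and the red button is exposed, at about (218.5,238.3) in the scene view. I'll cast that pixel to find the button's position.

```bash
python3 -c "
from h import *
print(ray('scene',(218.5,238.3),84), ray('scene',(216,255.4),91))
togo(598,-200.5,90)"
```

```text
[ 603.1940641  -198.87817294   84.        ] [ 661.03816215 -198.00444516   91.        ]
t 5.6 pos [ 602.3 -201.   158.2] rot [1.794e+02 1.000e-01 9.200e+01] gap 0.0 F [ 0.4  0.3 -0.3]
shift [ 0.8 -5.  68.1] rot [0.01  0.002 0.004]
```

{"op": "servo_tool", "data": {"motion": [[0,1,-3,25,0.01,0,0],[0,0,0,25,0,0,0],[0,0,0,12,0,0,0],[0,0,0,0,0,0,0]]}}

```text
time: 6.0
tool_pos: [604.5, -200.7, 98.0]
tcp_rot: [179.6, 0.3, 92.1]
ft_force: [-0.2, -0.0, -0.4]
finger_gap: -0.0
```

```bash
python3 -c "
from h import *
togo(599,-200.5,77)"
```

```text
t 6.0 pos [ 604.5 -200.7   98. ] rot [179.6   0.3  92.1] gap -0.0 F [-0.2 -0.  -0.4]
shift [ 0.5 -5.6 20.9] rot [0.007 0.005 0.005]
```

{"op": "servo_tool", "data": {"motion": [[0,0.5,-5,3,0.005,0.003,0],[0,0,0,6,0,0,0],[0,0,0,5,0,0,0],[0,0,0,4,0,0,0],[0,0,0,2,0,0,0]]}}

```text
time: 6.5
tool_pos: [601.7, -201.1, 80.9]
tcp_rot: [179.7, 0.2, 92.1]
ft_force: [-4.3, 1.3, 5.9]
finger_gap: 0.1
```

```bash
python3 -c "
from h import *
togo(599,-200.5,77)"
```

```text
t 6.5 pos [ 601.7 -201.1   80.9] rot [179.7   0.2  92.1] gap 0.1 F [-4.3  1.3  5.9]
shift [ 0.7 -2.7  3.8] rot [0.006 0.003 0.005]
```

{"op": "servo_tool", "data": {"motion": [[0,0,0,2.5,0,0,0],[0,0,0,2.5,0,0,0],[0,0,0,1,0,0,0]]}}

```text
time: 6.8
tool_pos: [602.1, -201.2, 77.0]
tcp_rot: [179.6, 0.2, 92.1]
ft_force: [-8.0, 3.4, 13.2]
finger_gap: -0.2
```

```bash
python3 -c "
from h import *
togo(599,-200.5,77)
im=snapshot('scene');cv2.imwrite('pics/c3.png',cv2.resize(im[170:310,170:340],None,fx=4,fy=4,interpolation=2))"
```

```text
t 6.8 pos [ 602.1 -201.2   77. ] rot [179.6   0.2  92.1] gap -0.2 F [-8.   3.4 13.2]
shift [ 0.8 -3.   0. ] rot [0.006 0.004 0.005]
```

View pics/c3.png

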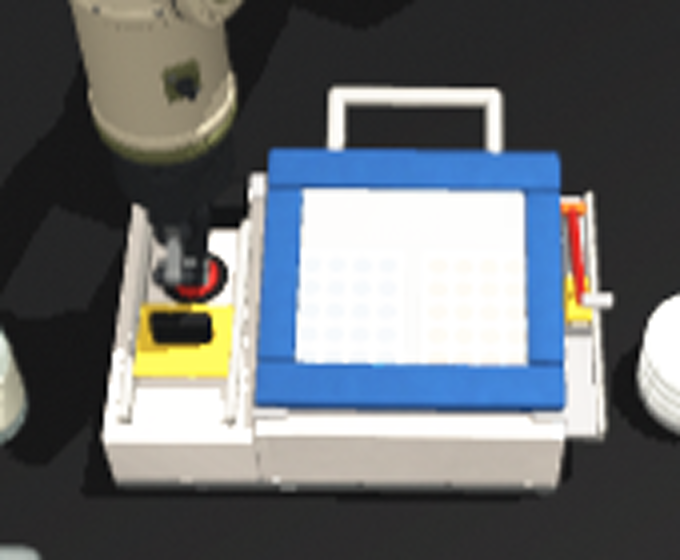

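{"op": "servo_tool", "data": {"motion": [[0,0,0,-8,0,0,0],[0,0,0,-30,0,0,0],[0,0,0,-35,0,0,0],[0,0,0,-35,0,0,0],[32,35,-30,0,0,0,0],[32,35,-30,0,0,0,0],[32,35,-30,0,0,0,0],[32,35,-30,0,0,0,0],[32,0,0,0,0,0,0]]}}

```text
time: 7.75
tool_pos: [474.7, -63.1, 187.9]
tcp_rot: [179.3, 0.3, 91.9]
ft_force: [0.5, -0.8, -0.9]
finger_gap: 32.1
```

```bash
python3 -c "
from h import *
togo(476,-55,200)
im=snapshot('scene');cv2.imwrite('pics/s4.png',im);t=snapshot('top')
# handle bar: bright pixels above lid front edge
m=mask(im,(0,0,150),(180,70,255),(245,180,305,206));cs,_=cv2.findContours(m,0,1);print([cv2.boundingRect(c) for c in cs if cv2.contourArea(c)>5])
a=np.radians(1.8);A=np.array([[np.cos(a),-np.sin(a)],[np.sin(a),np.cos(a)]])
for th in(0,.16,.2):
    l=[90-230*np.cos(th)+8*np.sin(th),0];z=85+230*np.sin(th)+8*np.cos(th);w=A@l+[612,-51];P=[*w,z]
    print(th,np.round(P,1),proj('scene',P),proj('top',P))
a=[cv2.resize(im[170:270,200:300],None,fx=4,fy=4,interpolation=2),cv2.resize(t[170:270,230:330],None,fx=4,fy=4,interpolation=2)]
cv2.imwrite('pics/c4.png',np.hstack(a))"
```

```text
t 7.75 pos [474.7 -63.1 187.9] rot [179.3   0.3  91.9] gap 32.1 F [ 0.5 -0.8 -0.9]
shift [  8.    1.7 -12.1] rot [0.013 0.005 0.002]
[(252, 192, 44, 14)]
0 [472.1 -55.4  93. ] [273.14501722 200.10767036] [285.00369144 238.41594313]
0.16 [476.3 -55.3 129.5] [273.16974965 193.36142123] [285.29143102 235.52092398]
0.2 [478.2 -55.2 138.5] [273.17234283 191.90543292] [285.35998593 234.41968955]
```

View pics/c4.png

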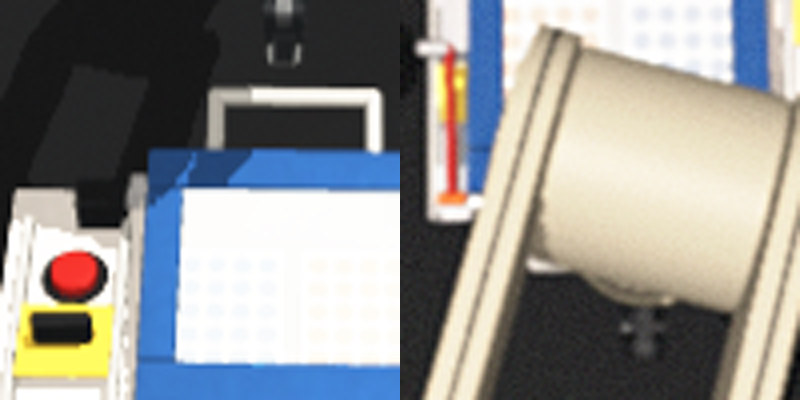

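The lid is ajar. The bar's middle is at about (273.7,194.2) in the scene view, against a predicted (273.2,193.4). Next I go down over the bar.

{"op": "servo_tool", "data": {"motion": [[32,8,2,15,0.013,0.005,0],[32,0,0,15,0,0,0],[32,0,0,5,0,0,0],[32,0,0,0,0,0,0]]}}

```text
time: 8.25
tool_pos: [483.8, -59.3, 152.5]
tcp_rot: [179.7, 0.2, 91.7]
ft_force: [-0.7, -0.2, -0.2]
finger_gap: 32.0
```

```bash
python3 -c "
from h import *
togo(477,-55,111)"
```

```text
t 8.25 pos [483.8 -59.3 152.5] rot [179.7   0.2  91.7] gap 32.0 F [-0.7 -0.2 -0.2]
shift [ 4.6 -6.9 41.4] rot [ 0.005  0.003 -0.002]
```

{"op": "servo_tool", "data": {"motion": [[32,4,-7,3,0.005,0.003,0],[32,0,-1,12,0,0,0],[32,0,-1,12,0,0,0],[32,0,-0.5,10,0,0,0],[32,0,0,0,0,0,0]]}}

```text
time: 8.75
tool_pos: [473.8, -55.9, 111.9]
tcp_rot: [-179.9, -0.1, 91.6]
ft_force: [-0.4, -0.2, -0.3]
finger_gap: 32.1
```

```bash
python3 -c "
from h import *
togo(477,-55,111)"
```

```text
t 8.75 pos [473.8 -55.9 111.9] rot [-1.799e+02 -1.000e-01  9.160e+01] gap 32.1 F [-0.4 -0.2 -0.3]
shift [0.8 3.2 0.9] rot [-0.002 -0.001 -0.003]
```

{"op": "servo_tool", "data": {"motion": [[32,1,3,1,0,0,0],[5,0,0,0,0,0,0],[5,0,0,0,0,0,0],[5,0,0,0,0,0,0],[5,0,0,0,0,0,0],[5,0,0,0,0,0,0]], "force": 35}}

```text
time: 9.35
tool_pos: [478.1, -54.7, 111.6]
tcp_rot: [180.0, -0.0, 91.6]
ft_force: [1.5, 0.2, -1.8]
finger_gap: 10.8
```

```bash
cat >> h.py <<'E'
def arc(ths,ang0=None):
    "steps along the handle arc in tool y (fwd) and z (down) from the present TCP's own angle"
    s=sense();a=np.radians(1.8);t=s["tool_pos"];h=np.array([613,-51])+90*np.array([np.cos(a),np.sin(a)])
    f=(t[:2]-h)@[np.cos(a),np.sin(a)];u=t[2]+18.7-85;off=np.arctan2(8,230)
    th=np.arctan2(u,-f)-off;print("t",round(s["time"],2),"lid",round(th,3),"r",np.hypot(f,u).round(1),"(230.1) F",s["ft_force"].round(1),"gap",round(s["finger_gap"],1),"rot",s["tcp_rot"].round(1),"lat",((t[:2]-h)@[-np.sin(a),np.cos(a)]).round(1))
    r=np.hypot(f,u);p=(f,u)
    for q in ths:
        n=(-r*np.cos(q+off),r*np.sin(q+off));print(q,"y %.1f z %.1f"%(n[0]-p[0],-(n[1]-p[1])));p=n
E
python3 -c "
from h import *
togo(477,-55,111)
arc([.2,.26,.32,.38,.44,.5,.56,.62])"
```

```text
t 9.35 pos [478.1 -54.7 111.6] rot [180.   -0.   91.6] gap 10.8 F [ 1.5  0.2 -1.8]
shift [-0.2 -1.1  0.6] rot [ 0.    -0.001 -0.003]
t 9.35 lid 0.164 r 229.5 (230.1) F [ 1.5  0.2 -1.8] gap 10.8 rot [180.   -0.   91.6] lat 0.5
0.2 y 1.8 z -8.0
0.26 y 3.6 z -13.3
0.32 y 4.4 z -13.0
0.38 y 5.2 z -12.8
0.44 y 5.9 z -12.4
0.5 y 6.7 z -12.1
0.56 y 7.4 z -11.6
0.62 y 8.1 z -11.2
```

{"op": "servo_tool", "data": {"motion": [[5,0,1.8,-8,0,0,0],[5,0,3.6,-13.3,0,0,0],[5,0,4.4,-13,0,0,0],[5,0,5.2,-12.8,0,0,0],[5,0,0,0,0,0,0]]}}

```text
time: 9.85
tool_pos: [494.2, -54.3, 163.2]
tcp_rot: [180.0, -0.0, 91.6]
ft_force: [-0.6, 1.3, -1.7]
finger_gap: 10.9
```

```bash
python3 -c "
from h import *
arc([.44,.5,.56,.62,.68,.74,.8])"
```

```text
t 9.85 lid 0.4 r 230.2 (230.1) F [-0.6  1.3 -1.7] gap 10.9 rot [180.   -0.   91.6] lat 0.4
0.44 y 4.1 z -8.4
0.5 y 6.7 z -12.1
0.56 y 7.4 z -11.7
0.62 y 8.1 z -11.2
0.68 y 8.7 z -10.7
0.74 y 9.4 z -10.2
0.8 y 10.0 z -9.6
```

{"op": "servo_tool", "data": {"motion": [[5,0,4.1,-8.4,0,0,0],[5,0,6.7,-12.1,0,0,0],[5,0,7.4,-11.7,0,0,0],[5,0,8.1,-11.2,0,0,0],[5,0,8.7,-10.7,0,0,0],[5,0,9.4,-10.2,0,0,0],[5,0,10,-9.6,0,0,0],[5,0,0,0,0,0,0]]}}

```text
time: 10.65
tool_pos: [547.7, -52.7, 239.7]
tcp_rot: [-179.4, -0.1, 91.6]
ft_force: [1.7, -0.2, -4.3]
finger_gap: 10.7
```

```bash
python3 -c "
from h import *
arc([.84,.9,.96,1.02,1.08,1.14,1.18])
im=snapshot('scene');cv2.imwrite('pics/c5.png',cv2.resize(im[130:290,190:350],None,fx=3.6,fy=3.6,interpolation=2))"
```

```text
t 10.65 lid 0.806 r 232.8 (230.1) F [ 1.7 -0.2 -4.3] gap 10.7 rot [-1.794e+02 -1.000e-01  9.160e+01] lat 0.3
0.84 y 6.0 z -5.2
0.9 y 11.0 z -8.6
0.96 y 11.5 z -8.0
1.02 y 11.9 z -7.3
1.08 y 12.3 z -6.5
1.14 y 12.7 z -5.8
1.18 y 8.7 z -3.4
```

View pics/c5.png

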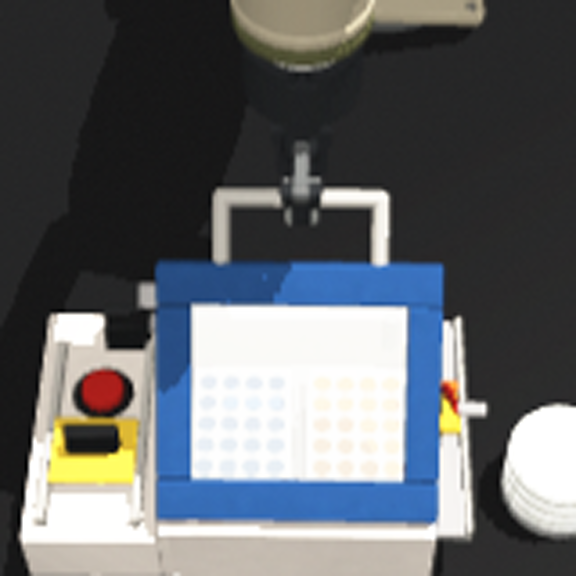

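The gripper holds the bar at about (300,195) in the crop, and the lid follows. The stay's foot is running back along the ramp at about (450,395).

{"op": "servo_tool", "data": {"motion": [[5,0,7,-4,0.008,0,0],[5,0,11,-8,0,0,0],[5,0,11.5,-7.6,0,0,0],[5,0,12,-7,0,0,0],[5,0,12.3,-6.3,0,0,0],[5,0,12.5,-5.6,0,0,0],[5,0,0,0,0,0,0]]}}

```text
time: 11.4
tool_pos: [605.4, -51.1, 280.3]
tcp_rot: [-177.8, -0.1, 91.6]
ft_force: [0.6, -0.9, -4.2]
finger_gap: 10.5
```

```bash
python3 -c "
from h import *
arc([1.18,1.21,1.24,1.265,1.28])"
```

```text
t 11.4 lid 1.108 r 235.2 (230.1) F [ 0.6 -0.9 -4.2] gap 10.5 rot [-1.778e+02 -1.000e-01  9.160e+01] lat 0.1
1.18 y 15.6 z -6.5
1.21 y 6.6 z -2.4
1.24 y 6.7 z -2.2
1.265 y 5.6 z -1.6
1.28 y 3.4 z -0.9
```

{"op": "servo_tool", "data": {"motion": [[5,0,10,-4,-0.015,0,0],[5,0,10,-3.2,-0.015,0,0],[5,0,9,-2,-0.008,0,0],[5,0,7,-1,0,0,0],[5,0,3,0,0,0,0],[5,0,0,0,0,0,0]]}}

```text
time: 12.0
tool_pos: [642.3, -50.1, 292.5]
tcp_rot: [-180.0, -0.0, 91.6]
ft_force: [-1.3, 0.8, 0.6]
finger_gap: 10.6
```

```bash
python3 -c "
from h import *
arc([1.25,1.28,1.2,1.13])
im=snapshot('scene');t=snapshot('top')
a=[cv2.resize(im[120:290,250:350],(360,600),interpolation=2),cv2.resize(t[130:250,220:300],(400,600),interpolation=2)]
cv2.imwrite('pics/c6.png',np.hstack(a))"
```

```text
t 12.0 lid 1.274 r 234.2 (230.1) F [-1.3  0.8  0.6] gap 10.6 rot [-180.    -0.    91.6] lat 0.0
1.25 y -5.4 z 1.5
1.28 y 6.8 z -1.9
1.2 y -17.9 z 5.5
1.13 y -15.3 z 5.9
```

View pics/c6.png

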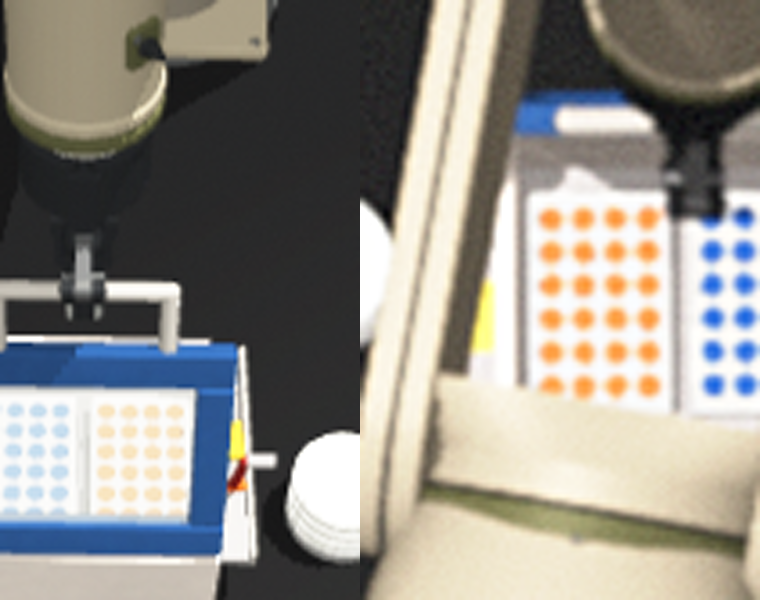

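The orange foot, at about (240,487) in the left part, now lies behind the yellow ramp, whose end is at about (237,458). I let the lid down slowly.

{"op": "servo_tool", "data": {"motion": [[5,0,-5.5,1.5,0,0,0],[5,0,-5.5,1.6,0,0,0],[5,0,-5.5,1.8,0,0,0],[5,0,-5,1.8,0,0,0],[5,0,-4,1.5,0,0,0],[5,0,0,0,0,0,0]]}}

```text
time: 12.7
tool_pos: [614.1, -50.9, 282.9]
tcp_rot: [180.0, -0.1, 91.5]
ft_force: [-0.8, 0.7, 3.5]
finger_gap: 10.4
```

```bash
python3 -c "
from h import *
arc([1.15,1.13,1.12])"
```

```text
t 12.7 lid 1.147 r 234.1 (230.1) F [-0.8  0.7  3.5] gap 10.4 rot [ 1.80e+02 -1.00e-01  9.15e+01] lat 0.1
1.15 y 0.7 z -0.3
1.13 y -4.3 z 1.8
1.12 y -2.1 z 0.9
```

{"op": "servo_tool", "data": {"motion": [[5,0,-2,0.8,0,0,0],[5,0,-2,0.8,0,0,0],[5,0,0,0,0,0,0]]}}

```text
time: 13.0
tool_pos: [611.2, -51.0, 281.7]
tcp_rot: [179.7, -0.0, 91.5]
ft_force: [3.7, 1.3, 0.6]
finger_gap: 10.4
```

```bash
python3 -c "
from h import *
arc([1.13,1.12,1.11])"
```

```text
t 13.0 lid 1.133 r 234.1 (230.1) F [3.7 1.3 0.6] gap 10.4 rot [179.7  -0.   91.5] lat 0.0
1.13 y -0.6 z 0.3
1.12 y -2.1 z 0.9
1.11 y -2.1 z 1.0
```

{"op": "servo_tool", "data": {"motion": [[5,0,-1.5,0.6,0,0,0],[5,0,-1,0.4,0,0,0],[5,0,0,0,0,0,0]]}}

```text
time: 13.3
tool_pos: [610.8, -51.0, 281.5]
tcp_rot: [179.4, -0.0, 91.6]
ft_force: [4.1, 1.0, 1.3]
finger_gap: 10.0
```

```bash
python3 -c "
from h import *
arc([1.13,1.12,1.11])"
```

```text
t 13.3 lid 1.131 r 234.1 (230.1) F [4.1 1.  1.3] gap 10.0 rot [179.4  -0.   91.6] lat 0.0
1.13 y -0.3 z 0.1
1.12 y -2.1 z 0.9
1.11 y -2.1 z 1.0
```

The lid stopped at 1.131 rad with the bar pushing back, so the stay is carrying it. I open slightly first, which keeps the bar caged.

{"op": "servo_tool", "data": {"motion": [[14,0,0.5,0,0,0,0],[17,0,0,0,0,0,0],[20,0,0,0,0,0,0],[20,0,0,0,0,0,0],[20,0,0,0,0,0,0]]}}

```text
time: 13.8
tool_pos: [609.2, -51.1, 279.2]
tcp_rot: [179.8, -0.0, 91.5]
ft_force: [0.6, -0.0, -0.7]
finger_gap: 20.1
```

```bash
python3 -c "
from h import *
arc([1.13])
im=snapshot('scene')
a=[cv2.resize(im[130:230,240:320],(480,600),interpolation=2),cv2.resize(im[230:270,290:340],(320,256),interpolation=2)]
a[1]=cv2.copyMakeBorder(a[1],0,344,0,0,0)
cv2.imwrite('pics/c7.png',np.hstack(a))"
```

```text
t 13.8 lid 1.121 r 232.6 (230.1) F [ 0.6 -0.  -0.7] gap 20.1 rot [179.8  -0.   91.5] lat -0.0
1.13 y 1.9 z -0.8
```

View pics/c7.png

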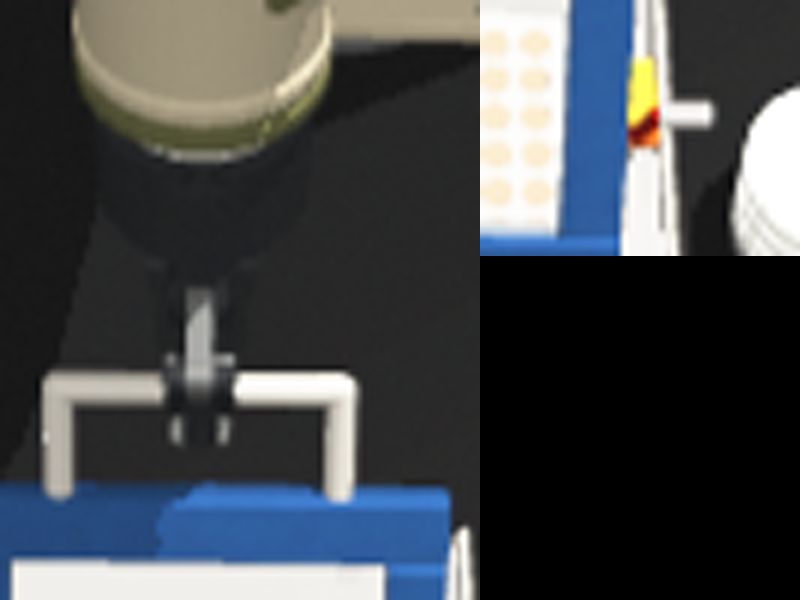

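The orange foot, at about (645,135), sits hard against the end of the yellow ramp. Contact force is near zero with the gap at 20 mm, so the lid stands by itself and I withdraw upwards.

{"op": "servo_tool", "data": {"motion": [[36,0,1,0,0,0,0],[36,0,0,0,0,0,0],[36,0,0,-10,0,0,0],[36,0,0,-15,0,0,0],[36,0,-2,-25,0,0,0],[36,0,-5,-30,0,0,0],[36,0,-20,-20,0,0,0],[36,0,-40,0,0,0,0],[36,0,-40,0,0,0,0],[36,0,0,0,0,0,0]]}}

```text
time: 14.85
tool_pos: [499.8, -54.1, 391.8]
tcp_rot: [179.5, 0.1, 91.6]
ft_force: [0.6, -0.8, 0.3]
finger_gap: 36.3
```

```bash
python3 -c "
from h import *
s=sense();print(s['time'],s['tool_pos'].round(),s['ft_force'].round(1))
im=snapshot('scene');t=snapshot('top')
cv2.imwrite('pics/c8.png',np.hstack([im[90:340,20:520],t[130:380,200:500]]))
a=np.radians(1.8);A=np.array([[np.cos(a),-np.sin(a)],[np.sin(a),np.cos(a)]])
for th in(1.0,1.13,1.25):
    l=[90-230*np.cos(th)+8*np.sin(th),0];z=85+230*np.sin(th)+8*np.cos(th);print(th,proj('scene',[*(A@l+[613,-51]),z]))"
```

```text
14.85 [500. -54. 392.] [ 0.6 -0.8  0.3]
1.0 [272.85306415 189.17706292]
1.13 [272.73543785 194.41890484]
1.25 [272.61087678 200.84298053]
```

View pics/c8.png

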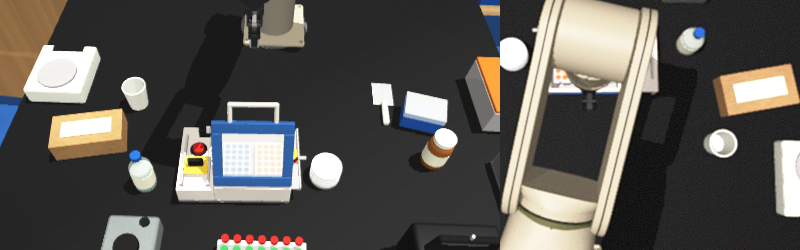

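The lid is standing with the bar at about (272,195), which matches 1.13 rad. The bystanders have not moved and the robot is clear.

```bash
python3 -c "
from bench import *
print(hand_in())"
```

```text
the job is handed in; nothing more can be done
None
```

The incubator is open: the lid stands at about 1.13 rad on its locked stay, the robot is clear of it, and I handed the job in at about 15 s.

- **Catch:** I pinched the fin and slid the catch 60 mm back to its end stop. It met the stop at 22 N.
- **Button:** I pressed it the full 7 mm, at about 13 N. The pictures then showed the lid ajar at about 0.16 rad.
- **Lid:** I raised it by the bar to about 1.27 rad and saw the stay's foot drop behind its stop. Letting it down slowly, it stopped at 1.131 rad with the bar pushing back about 4 N.
- **Release:** I opened the fingers in stages around the bar. The force stayed near zero, and the foot sat against the stop's end face.
- **Last picture:** The bar is where a 1.13 rad lid puts it, to within a pixel. By eye, the bystanders have not moved.

One small disagreement: the bar slid about 4 mm towards the fingertips during the lift. It stayed gripped throughout, and no check failed.

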